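Complete the tray of housings

ROBOT

A 6-joint arm with a two-finger parallel gripper is mounted at the origin on a cart in front of the work surface, level with it; the furniture and walls round the work are solid. World frame = base frame: x ahead of the robot, y to its left, z up, the work surface at z = 0. Lengths are in m, angles in rad, forces in N, time in s.
With the tool pointing down it reaches from about 0.225 to 0.875 m from the base axis. Payload 3.4 kg.
Tool frame: the origin (TCP) lies at the very end of the fingers, on their centre line; the grasp point (between the pads) lies 19 mm behind it; z points along the fingers, y is the line along which they close (so a half turn about z gives the same grasp; the last joint's range is limited). The gripper opens to 85 mm and grips with 20 to 120 N. Pads are 22 mm wide; open, the fingers measure 114 mm over their backs; the gripper's body (76 mm by 85 mm) begins 54 mm behind the grasp point. The pads swing forward as they close: fully open they stand 13 mm farther back than shut.
Start: joints at [1.196, 0.276, 1.505, -0, 1.361, -0.121], TCP at [0.144, 0.557, 0.231] pointing down, gripper open.
Joint ranges: [-2.89, 2.89], [-0.75, 2.08], [0.22, 2.7], [-1.18, 4.32], [0.11, 2.71], [-2.7, 2.7]. Speed limits (rad/s): [2.57, 2.57, 3.14, 3.14, 3.14, 3.14].

INTERFACE

Orientations are given as a unit quaternion [w, x, y, z].
In Python, from rig import readout, vision, manip gives the robot as it stands.
- The arm moves only by the shell command python3 -m handwheel 'ROWS' [FORCE]. ROWS is JSON, a list of rows, each a list of 3 entries, a list of its own where there are three numbers: the shift along the tool's x, y, z in mm, then the turn, a rotation vector about the tool's x, y, z in units of 6 degrees (1.0 is 6 degrees), then the closure, from -1 (fully open) to 1 (shut), so that 0 is half open. A call has 1 to 20 rows; each row shifts and turns the commanded pose from where the row before left it, along the tool's axes as they then stand; what a row does not reach is not made up. A row lasts 1/8 s, in which the tool goes at most 62.5 mm and 10.7 degrees, less where a joint would pass 70% of its speed; a pose out of reach is approached as far as the arm can. A call is refused whole if a number of a shift passes 62.5 or a number of a turn 1, either way. A call with a gripper value outside its range is refused whole. The fingers move at their own pace and stop on an object; FORCE is the grip in N (left out, the last holds). Time passes only in rows, so rows that do not move let the fingers close. It gives the time, the measured TCP pose, the force, the opening and the grip force at its end, in the units of the state.
- readout.get_state(): the state, without advancing time (a new reading comes with each control period).
- vision.get_image(name): name is "side" or "top"; returns the picture (420x560x3 uint8, blue, green, red); there is no depth.
- vision.camera_params(name): a dict with "intrinsics" (3x3 intrinsics, pixels), "dist" ([k1, k2, p1, p2, k3] as OpenCV has them; the pictures are not rectified), "rvec" (rotation vector, rad) and "tvec" (3), from world to camera coordinates, as OpenCV has them. Camera axes: x right, y down, z forward; pixel columns grow to the right and rows downward; lengths in m; the calibration is good to about 2 mm. A picture is of the moment at which its call begins. camera_params takes no time and is no camera call.
- manip.sign_off(): hands the job in; it is judged then, once.
The state is a dict: "clock": time; "qpos": joint angles; "qd": joint speeds; "effort": joint torques, N m; "position": TCP position; "ee_rot": TCP orientation; "contact_force": force on the tool from outside, world axes, zero at the start; "moment": the same for the moment, N m; "width": finger opening in m; "gripper_force": force on a finger pad.
Only numpy, scipy, OpenCV 4.12 (cv2) and the standard library are available. Lean on these libraries where they do the work, as an engineer would, in place of code of your own. Each camera call takes 0.05 s, during which the arm holds its last target. There are 200 camera calls.

TASK

The bottle is standing in the way on the tray: first, before touching the housings in the rack, move it upright onto the round cork mat. Then take the three aluminium housings from the sloping rack and set them gently on the empty pads of the tray, so that all four pads carry one housing each, flat on its underside, centred and lengthwise on its pad in a neat grid. Do not drop anything, keep the bottle upright, and leave the reel of solder, the brush and the tape where they are.

Things in the scene. Friction and masses are not known exactly. Their poses are not given: they have to be found in the camera images.
- tray: shallow fixed aluminium tray on the worktop, 250 mm along its x, 196 mm along its y, floor 4 mm above the worktop, rim 13 mm high. Origin: middle of its underside, z up.
- pad_1: thin dark rubber pad fixed on the tray floor; 104 mm along its x, 70 mm along its y, 2 mm thick, its top 6 mm above the worktop. Origin: middle of its underside. Axes parallel to the tray's. 2 by 2 grid of pads, 116 mm apart along tray x, 92 mm along y; which number is in which corner varies.
- pad_2: thin dark rubber pad fixed on the tray floor; 104 mm along its x, 70 mm along its y, 2 mm thick, its top 6 mm above the worktop. Origin: middle of its underside. Axes parallel to the tray's. 2 by 2 grid of pads, 116 mm apart along tray x, 92 mm along y; which number is in which corner varies.
- pad_3: thin dark rubber pad fixed on the tray floor; 104 mm along its x, 70 mm along its y, 2 mm thick, its top 6 mm above the worktop. Origin: middle of its underside. Axes parallel to the tray's. 2 by 2 grid of pads, 116 mm apart along tray x, 92 mm along y; which number is in which corner varies.
- pad_4: thin dark rubber pad fixed on the tray floor; 104 mm along its x, 70 mm along its y, 2 mm thick, its top 6 mm above the worktop. Origin: middle of its underside. Axes parallel to the tray's. 2 by 2 grid of pads, 116 mm apart along tray x, 92 mm along y; which number is in which corner varies.
- rack: fixed dark steel rack, 290 mm along its y, 100 mm deep along x; its flat face rises towards its +x (away from the robot) at 32 degrees (0.56 rad), from 20 to 81 mm above the worktop. Three bays along y, 95 mm apart, between ribs 6 mm high and 4 mm wide; a lip 12 mm high along the lower edge stops the housings. Origin: on the worktop under the middle of the face.
- case_1: closed aluminium housing, one of four alike: 54 mm along x, 87 mm along y (long axis; solid from -41 to +44 mm), 30 mm high, 0.1 to 0.18 kg. Origin: middle of its underside. Starts lying in a bay of the rack with its underside on the sloping face and its long y axis pointing up the slope, so that its z is tilted 32 degrees from vertical.
- case_2: closed aluminium housing, one of four alike: 54 mm along x, 87 mm along y (long axis; solid from -41 to +44 mm), 30 mm high, 0.1 to 0.18 kg. Origin: middle of its underside. Starts lying in a bay of the rack with its underside on the sloping face and its long y axis pointing up the slope, so that its z is tilted 32 degrees from vertical.
- case_3: closed aluminium housing, one of four alike: 54 mm along x, 87 mm along y (long axis; solid from -41 to +44 mm), 30 mm high, 0.1 to 0.18 kg. Origin: middle of its underside. Starts lying in a bay of the rack with its underside on the sloping face and its long y axis pointing up the slope, so that its z is tilted 32 degrees from vertical.
- case_4: closed aluminium housing, one of four alike: 54 mm along x, 87 mm along y (long axis; solid from -41 to +44 mm), 30 mm high, 0.1 to 0.18 kg. Origin: middle of its underside. Starts already lying flat on one of the pads, long axis along the pad's x.
- bottle: round blue plastic bottle with a white cap, 44 mm diameter, 98 mm high, upright, standing on one of the empty pads. Solid as a straight 44 mm cylinder up to its cap; weighs about 0.1 kg; grasp it across the diameter about 65 mm above its foot, lower the cap may meet the palm. Origin: middle of its foot, z up.
- mat: round cork mat, fixed on the worktop left of the tray, 80 mm diameter, 3 mm thick. Origin: middle of its underside.
- reel: bystander: reel of solder standing on its flange behind the tray and rack, 54 mm diameter, 40 mm high. Origin: middle of its underside.
- brush: bystander: flat brush lying in front of the rack, 194 mm along its y, 22 mm wide, 11 mm high. Origin: middle of its underside.
- tape: bystander: roll of amber tape lying flat at the back left, 92 mm diameter, 18 mm high. Origin: middle of its underside.

How it is judged:
On the way:
1. the bottle stands upright on the cork mat, released, while the three housings are still in the rack (horizontal distance between bottle and mat below 0.025 m and angle between bottle's own z axis and vertical below 0.08 rad and height (world z) of bottle below 0.008 m and linear speed of bottle below 0.02 m/s and contact force between the fingers and bottle below 0.1 N and distance of each of case_1, case_2, case_3 from where it was at the start of the episode below 0.03 m), for 0.2 s.
At the end, for the whole second after the job is handed in: One housing on each of the four pads, flat on its underside (tilt < 0.08 rad), origin within 11 mm of the pad centre along each pad axis, long axis within 0.14 rad of the pad's (either way round); bottle upright on the cork mat, within 25 mm of its centre; all at rest (((x of case_1 in the frame of pad_1 between -0.011 and 0.011 m and y of case_1 in the frame of pad_1 between -0.011 and 0.011 m and z of case_1 in the frame of pad_1 below 0.006 m and angle between the y axis of case_1 and the x axis of pad_1, either way round below 0.14 rad and angle between case_1's own z axis and vertical below 0.08 rad) or (x of case_2 in the frame of pad_1 between -0.011 and 0.011 m and y of case_2 in the frame of pad_1 between -0.011 and 0.011 m and z of case_2 in the frame of pad_1 below 0.006 m and angle between the y axis of case_2 and the x axis of pad_1, either way round below 0.14 rad and angle between case_2's own z axis and vertical below 0.08 rad) or (x of case_3 in the frame of pad_1 between -0.011 and 0.011 m and y of case_3 in the frame of pad_1 between -0.011 and 0.011 m and z of case_3 in the frame of pad_1 below 0.006 m and angle between the y axis of case_3 and the x axis of pad_1, either way round below 0.14 rad and angle between case_3's own z axis and vertical below 0.08 rad) or (x of case_4 in the frame of pad_1 between -0.011 and 0.011 m and y of case_4 in the frame of pad_1 between -0.011 and 0.011 m and z of case_4 in the frame of pad_1 below 0.006 m and angle between the y axis of case_4 and the x axis of pad_1, either way round below 0.14 rad and angle between case_4's own z axis and vertical below 0.08 rad)) and ((x of case_1 in the frame of pad_2 between -0.011 and 0.011 m and y of case_1 in the frame of pad_2 between -0.011 and 0.011 m and z of case_1 in the frame of pad_2 below 0.006 m and angle between the y axis of case_1 and the x axis of pad_2, either way round below 0.14 rad and angle between case_1's own z axis and vertical below 0.08 rad) or (x of case_2 in the frame of pad_2 between -0.011 and 0.011 m and y of case_2 in the frame of pad_2 between -0.011 and 0.011 m and z of case_2 in the frame of pad_2 below 0.006 m and angle between the y axis of case_2 and the x axis of pad_2, either way round below 0.14 rad and angle between case_2's own z axis and vertical below 0.08 rad) or (x of case_3 in the frame of pad_2 between -0.011 and 0.011 m and y of case_3 in the frame of pad_2 between -0.011 and 0.011 m and z of case_3 in the frame of pad_2 below 0.006 m and angle between the y axis of case_3 and the x axis of pad_2, either way round below 0.14 rad and angle between case_3's own z axis and vertical below 0.08 rad) or (x of case_4 in the frame of pad_2 between -0.011 and 0.011 m and y of case_4 in the frame of pad_2 between -0.011 and 0.011 m and z of case_4 in the frame of pad_2 below 0.006 m and angle between the y axis of case_4 and the x axis of pad_2, either way round below 0.14 rad and angle between case_4's own z axis and vertical below 0.08 rad)) and ((x of case_1 in the frame of pad_3 between -0.011 and 0.011 m and y of case_1 in the frame of pad_3 between -0.011 and 0.011 m and z of case_1 in the frame of pad_3 below 0.006 m and angle between the y axis of case_1 and the x axis of pad_3, either way round below 0.14 rad and angle between case_1's own z axis and vertical below 0.08 rad) or (x of case_2 in the frame of pad_3 between -0.011 and 0.011 m and y of case_2 in the frame of pad_3 between -0.011 and 0.011 m and z of case_2 in the frame of pad_3 below 0.006 m and angle between the y axis of case_2 and the x axis of pad_3, either way round below 0.14 rad and angle between case_2's own z axis and vertical below 0.08 rad) or (x of case_3 in the frame of pad_3 between -0.011 and 0.011 m and y of case_3 in the frame of pad_3 between -0.011 and 0.011 m and z of case_3 in the frame of pad_3 below 0.006 m and angle between the y axis of case_3 and the x axis of pad_3, either way round below 0.14 rad and angle between case_3's own z axis and vertical below 0.08 rad) or (x of case_4 in the frame of pad_3 between -0.011 and 0.011 m and y of case_4 in the frame of pad_3 between -0.011 and 0.011 m and z of case_4 in the frame of pad_3 below 0.006 m and angle between the y axis of case_4 and the x axis of pad_3, either way round below 0.14 rad and angle between case_4's own z axis and vertical below 0.08 rad)) and ((x of case_1 in the frame of pad_4 between -0.011 and 0.011 m and y of case_1 in the frame of pad_4 between -0.011 and 0.011 m and z of case_1 in the frame of pad_4 below 0.006 m and angle between the y axis of case_1 and the x axis of pad_4, either way round below 0.14 rad and angle between case_1's own z axis and vertical below 0.08 rad) or (x of case_2 in the frame of pad_4 between -0.011 and 0.011 m and y of case_2 in the frame of pad_4 between -0.011 and 0.011 m and z of case_2 in the frame of pad_4 below 0.006 m and angle between the y axis of case_2 and the x axis of pad_4, either way round below 0.14 rad and angle between case_2's own z axis and vertical below 0.08 rad) or (x of case_3 in the frame of pad_4 between -0.011 and 0.011 m and y of case_3 in the frame of pad_4 between -0.011 and 0.011 m and z of case_3 in the frame of pad_4 below 0.006 m and angle between the y axis of case_3 and the x axis of pad_4, either way round below 0.14 rad and angle between case_3's own z axis and vertical below 0.08 rad) or (x of case_4 in the frame of pad_4 between -0.011 and 0.011 m and y of case_4 in the frame of pad_4 between -0.011 and 0.011 m and z of case_4 in the frame of pad_4 below 0.006 m and angle between the y axis of case_4 and the x axis of pad_4, either way round below 0.14 rad and angle between case_4's own z axis and vertical below 0.08 rad)) and horizontal distance between bottle and mat below 0.025 m and angle between bottle's own z axis and vertical below 0.08 rad and height (world z) of bottle below 0.008 m and linear speed of each of bottle, case_1, case_2, case_3, case_4 below 0.02 m/s); the robot touches nothing.
It fails at once if the bottle is tipped over (more than 0.6 rad) (angle between bottle's own z axis and vertical above 0.6 rad).
It fails at once if a housing or the bottle is dropped or thrown (faster than 0.7 m/s while not in the fingers) ((linear speed of case_1 above 0.7 m/s and contact force between the fingers and case_1 below 0.1 N) or (linear speed of case_2 above 0.7 m/s and contact force between the fingers and case_2 below 0.1 N) or (linear speed of case_3 above 0.7 m/s and contact force between the fingers and case_3 below 0.1 N) or (linear speed of case_4 above 0.7 m/s and contact force between the fingers and case_4 below 0.1 N) or (linear speed of bottle above 0.7 m/s and contact force between the fingers and bottle below 0.1 N)).
It fails at once if the reel, the brush or the tape is moved more than 30 mm (distance of any of reel, brush, tape from where it was at the start of the episode above 0.03 m).
It also fails if it takes over 72 s, if anything falls off the work surface, if the arm or the gripper's body presses on something with over 40 N, if the wrist force passes 120 N, or if a joint passes its speed limit or range.

## Working session

There is one attempt and no reset: what is moved stays moved. The work goes in short steps, Python scripts to look and compute and a shell command to move; the robot and the scene stay as the last step left them, time stands still between calls to the robot, and variables do not carry over. Pictures are saved under pics/ and viewed, at most 10 in all, crops included, and the job is handed in when it is done.

```bash
mkdir -p pics; python3 - <<'E'
from rig import readout, vision
import cv2
for n in ("top","side"):
    cv2.imwrite(f"pics/{n}0.png",vision.get_image(n))
    p=vision.camera_params(n); print(n,p)
print(readout.get_state())
E
```

```text
top {'intrinsics': array([[429.32499472,   0.        , 274.35878549],
       [  0.        , 429.32499472, 208.92512312],
       [  0.        ,   0.        ,   1.        ]]), 'dist': array([-0.08202662,  0.        ,  0.        ,  0.        ,  0.        ]), 'rvec': array([ 2.15263641, -2.12345017,  0.22378584]), 'tvec': array([0.01787994, 0.53757371, 0.91890574])}
side {'intrinsics': array([[487.73212723,   0.        , 276.84515921],
       [  0.        , 487.73212723, 212.52150455],
       [  0.        ,   0.        ,   1.        ]]), 'dist': array([-0.14359588,  0.        ,  0.        ,  0.        ,  0.        ]), 'rvec': array([ 2.27252851, -0.11228186,  0.04526611]), 'tvec': array([-0.53487288,  0.10592156,  1.37636101])}
{'clock': 0.1, 'qpos': array([ 1.19598893e+00,  2.76509304e-01,  1.50599696e+00, -3.68717219e-06,
        1.36073361e+00, -1.21006768e-01]), 'qd': array([ 0.0002782 , -0.00169366, -0.00249283,  0.00088408,  0.0009892 ,
        0.00058396]), 'effort': array([ 1.59248215e-03, -4.17702627e+01, -2.46406066e+01, -1.56341403e-04,
        5.94732701e-03,  3.28105637e-05]), 'position': array([0.14420699, 0.55612753, 0.23054285]), 'ee_rot': array([-2.00346595e-04,  1.26559569e-01,  9.91958667e-01, -7.98874825e-04]), 'contact_force': array([ 1.30939484, -0.68878541,  0.62403333]), 'moment': array([-0.00351364,  0.00827263,  0.01824548]), 'gripper_force': 0.0, 'width': 0.08503067711787965}
```

View pics/top0.png

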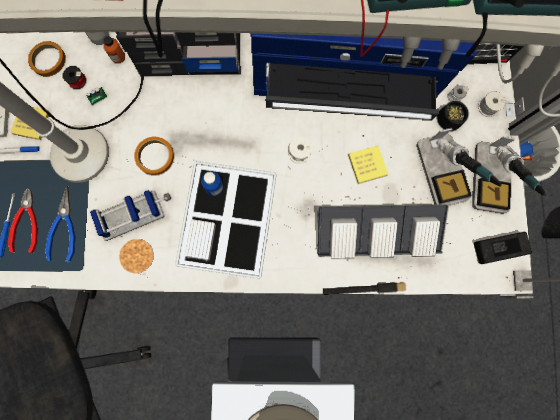

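View pics/side0.png

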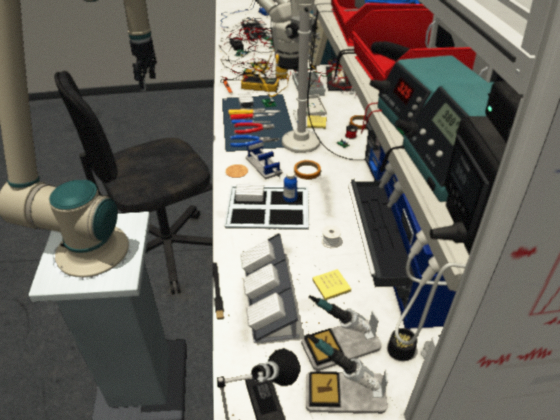

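The top view shows the tray at (228,218), with the bottle at (210,182) on its upper-left pad and case_4 at (201,240) on the lower-left pad. The mat is at (137,256) and the three housings are in the rack at about (343,238), (383,238) and (425,236). The side view shows the same layout: tray (268,207), bottle (290,188), mat (237,171), rack housings around (265,280). Next I'll take an enlarged crop of each view and first mask measurements.

```bash
cat > h.py <<'E'
import numpy as np, cv2
from rig import readout, vision
from scipy.spatial.transform import Rotation as Rn
def cam(n):
    p=vision.camera_params(n); R=cv2.Rodrigues(p["rvec"])[0]
    return p["intrinsics"],p["dist"],R,np.asarray(p["tvec"]).ravel(),p["rvec"]
def ray(n,px):
    K,d,R,t,_=cam(n); u=cv2.undistortPoints(np.float64(px).reshape(-1,1,2),K,d).reshape(-1,2)
    return -R.T@t,(np.c_[u,np.ones(len(u))]@R)
def plane(n,px,z):
    c,r=ray(n,px); return c+r*((z-c[2])/r[:,2])[:,None]
def proj(n,P):
    K,d,R,t,rv=cam(n); return cv2.projectPoints(np.float64(P).reshape(-1,1,3),rv,t,K,d)[0].reshape(-1,2)
def tri(a,b):
    c1,r1=ray("top",a);c2,r2=ray("side",b);r1=r1[0];r2=r2[0]
    s=np.linalg.lstsq(np.c_[r1,-r2],c2-c1,rcond=None)[0]
    p,q=c1+s[0]*r1,c2+s[1]*r2; return (p+q)/2,np.linalg.norm(p-q)
def blobs(mask,x0,y0,x1,y1,amin=60):
    m=np.zeros_like(mask); m[y0:y1,x0:x1]=mask[y0:y1,x0:x1]
    n,l,s,c=cv2.connectedComponentsWithStats(m); 
    return [(s[i],c[i],(l==i).astype(np.uint8)) for i in range(1,n) if s[i][4]>=amin]
E
python3 - <<'E'
from h import *
t=cv2.imread("pics/top0.png"); s=cv2.imread("pics/side0.png")
cv2.imwrite("pics/tc.png",cv2.resize(t[150:300,110:460],(784,336),interpolation=cv2.INTER_CUBIC))
cv2.imwrite("pics/sc.png",cv2.resize(s[140:350,200:340],(400,600),interpolation=cv2.INTER_CUBIC))
hsv=cv2.cvtColor(t,cv2.COLOR_BGR2HSV)
dark=(t.max(2)<60).astype(np.uint8)
for st,c,m in blobs(dark,180,160,275,278):
    r=cv2.minAreaRect(cv2.findContours(m,0,1)[0][0]); P=plane("top",cv2.boxPoints(r),.006)
    print("dark",st,c.round(1),plane("top",c,.006).round(4),"sides",np.linalg.norm(P[1]-P[0]).round(4),np.linalg.norm(P[2]-P[1]).round(4),"ang",np.degrees(np.arctan2(*(P[1]-P[0])[[1,0]])).round(1))
org=cv2.inRange(hsv,(8,70,100),(25,255,255))//255
for st,c,m in blobs(org,110,230,165,280): print("mat",st,c,plane("top",c,.003))
blue=cv2.inRange(hsv,(95,100,30),(125,255,255))//255
for st,c,m in blobs(blue,190,160,230,200,20): print("bottle blue",st,c)
print("tcp",proj("top",readout.get_state()["position"]),proj("side",readout.get_state()["position"]))
E
```

```text
dark [194 170  35  45 770] [211.2 197.2] [[0.571  0.1736 0.006 ]] sides 0.1026 0.0679 ang -6.7
dark [ 233  175   34   46 1204] [249.4 197.6] [[0.5713 0.0833 0.006 ]] sides 0.1023 0.0683 ang -7.1
dark [186 217  35  48 337] [209.8 243.1] [[0.4622 0.1728 0.006 ]] sides 0.1016 0.0674 ang -6.4
dark [ 225  223   35   47 1271] [241.8 246.2] [[0.4562 0.0985 0.006 ]] sides 0.1017 0.0679 ang -6.9
mat [119 239  34  35 918] [135.79847495 255.69172113] [[0.43031797 0.3439579  0.003     ]]
bottle blue [201 171  23  26 268] [211.94029851 184.3358209 ]
tcp [[-27.35120214 405.45531001]] [[148.40943048  86.5558138 ]]
```

View pics/tc.png

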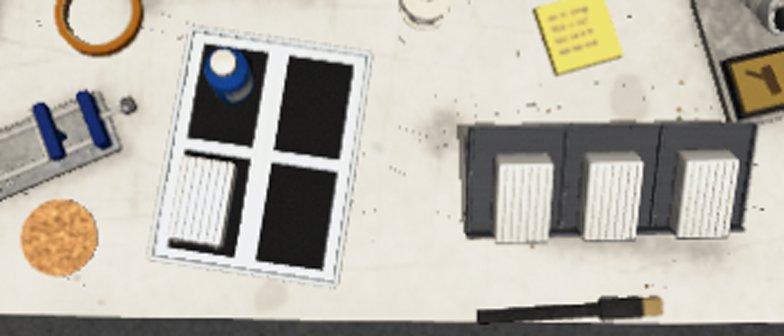

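View pics/sc.png

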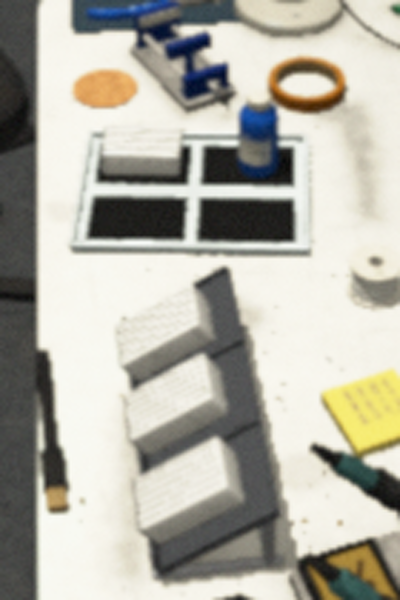

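The crops agree with the first views. The bottle cap is at about (209,178) and the bottle base at about (214,192). Case top-face front edges are near row 258 at columns 332-354, 370-392 and 412-435. Next I'll measure the bottle, rack and housings.

```bash
python3 - <<'E'
from h import *
t=cv2.imread("pics/top0.png"); s=cv2.imread("pics/side0.png")
print("cams",ray("top",[0,0])[0].round(3),ray("side",[0,0])[0].round(3))
ht=cv2.cvtColor(t,cv2.COLOR_BGR2HSV);hs=cv2.cvtColor(s,cv2.COLOR_BGR2HSV)
w=((ht[...,1]<60)&(ht[...,2]>140)).astype(np.uint8)
for st,c,m in blobs(w,200,165,222,188,15): print("cap?",st,c.round(1),plane("top",c,.098).round(4))
b=cv2.inRange(hs,(95,90,30),(125,255,255))//255
for st,c,m in blobs(b,275,165,310,210,20): print("bottle side",st,c.round(1))
# bottle in side: bottom-centre row of the body ; foot centre approx
w2=((ht[...,1]<70)&(ht[...,2]>110)).astype(np.uint8)
for st,c,m in blobs(w2,322,200,445,262,200):
    ct=cv2.findContours(m,0,1)[0][0]; r=cv2.minAreaRect(ct); ap=cv2.approxPolyDP(ct,3,True).reshape(-1,2)
    print("case top",st,c.round(1),np.array(cv2.boxPoints(r)).round(1).tolist(),ap.tolist())
g=((t.max(2)<95)&(t.max(2)>0)).astype(np.uint8)
for st,c,m in blobs(g,305,190,460,270,400):
    ct=max(cv2.findContours(m,0,1)[0],key=cv2.contourArea); ap=cv2.approxPolyDP(cv2.convexHull(ct),3,True).reshape(-1,2); print("rack",st,ap.tolist(),"z81",plane("top",ap,.081).round(3).tolist())
ws=((hs[...,1]<40)&(hs[...,2]>130)).astype(np.uint8)
for st,c,m in blobs(ws,236,232,300,335,200):
    ct=max(cv2.findContours(m,0,1)[0],key=cv2.contourArea);print("case side",st,cv2.approxPolyDP(ct,2,True).reshape(-1,2).tolist())
for k in range(3): pass
E
```

```text
cams [0.362 0.05  1.   ] [ 0.443 -1.028  0.969]
cap? [200 165  22   8 134] [211.1 167.7] [[0.617 0.165 0.098]]
cap? [204 172  11  12 108] [208.9 177.4] [[0.5952 0.1687 0.098 ]]
bottle side [283 177  15  26 210] [290.5 188.9]
case top [322 200 112   6 586] [373.8 202.2] [[322.0, 205.0], [322.0, 200.0], [433.0, 200.0], [433.0, 205.0]] [[322, 200], [322, 205], [433, 204], [432, 200]]
case top [ 322  217  123   45 3616] [385.2 241.3] [[322.0, 261.0], [322.0, 217.0], [444.0, 217.0], [444.0, 261.0]] [[444, 230], [442, 252], [436, 253], [439, 221], [435, 217], [414, 217], [412, 254], [394, 255], [397, 223], [393, 218], [372, 218], [371, 253], [355, 256], [355, 220], [332, 219], [331, 255], [322, 256], [322, 261], [444, 261]]
rack [ 317  190  143   67 3578] [[459, 196], [441, 252], [320, 256], [317, 252], [319, 207], [430, 190]] z81 [[0.568, -0.39, 0.081], [0.441, -0.34, 0.081], [0.43, -0.073, 0.081], [0.439, -0.067, 0.081], [0.537, -0.072, 0.081], [0.58, -0.323, 0.081]]
case side [ 236  232   64  103 4308] [[236, 232], [236, 334], [252, 334], [251, 325], [274, 315], [284, 314], [281, 298], [276, 293], [251, 305], [248, 304], [246, 295], [266, 284], [278, 283], [276, 270], [270, 263], [247, 276], [244, 269], [256, 261], [266, 259], [268, 255], [273, 257], [272, 247], [267, 239], [277, 233], [280, 234], [288, 262], [299, 317], [299, 332], [299, 232]]
```

```bash
python3 - <<'E'
from h import *
t=cv2.imread("pics/top0.png"); g=cv2.cvtColor(t,cv2.COLOR_BGR2GRAY).astype(int)
for a,b in ((335,352),(375,391),(416,432)): print(a,[int(v) for v in g[212:266,a:b].mean(1)])
for r in (235,245): print("row",r,g[r,326:442].tolist())
print(g[206:212,320:440:10].T.tolist(), g[198:206,330:440:25].T.tolist())
b,_=tri([208.9,177.4],[290.3,176]); print("cap tri",b,_)
p=plane("side",[290.2,201.3],.006); print("bottle foot near edge",p)
for n,pts in (("A",[(332,258.3),(354.2,257.3)]),("B",[(370.5,257.3),(394.3,257.3)]),("C",[(412.5,256.3),(436,256.7)])): print(n,plane("top",pts,.047).round(4).tolist())
E
```

```text
335 [76, 76, 76, 75, 75, 76, 99, 128, 142, 152, 158, 217, 233, 229, 228, 227, 226, 226, 226, 228, 228, 227, 225, 224, 225, 226, 226, 224, 223, 222, 221, 224, 223, 222, 222, 222, 221, 221, 221, 219, 219, 219, 220, 218, 218, 202, 160, 204, 219, 226, 229, 230, 230, 230]
375 [75, 76, 75, 76, 76, 86, 120, 140, 151, 159, 205, 230, 228, 227, 226, 222, 224, 226, 224, 225, 226, 225, 224, 223, 224, 222, 223, 222, 223, 223, 222, 221, 221, 220, 220, 220, 220, 218, 218, 219, 220, 218, 219, 216, 212, 129, 179, 189, 196, 202, 207, 213, 218, 221]
416 [76, 76, 75, 74, 76, 116, 139, 149, 158, 187, 224, 226, 225, 224, 224, 223, 224, 226, 227, 227, 225, 225, 225, 222, 223, 222, 219, 220, 218, 220, 219, 217, 220, 215, 220, 221, 217, 217, 217, 216, 214, 216, 215, 215, 125, 198, 190, 188, 186, 185, 187, 190, 195, 200]
row 235 [78, 77, 78, 75, 75, 109, 177, 233, 230, 206, 237, 237, 228, 202, 237, 233, 219, 227, 237, 225, 199, 234, 235, 223, 206, 235, 230, 213, 225, 223, 148, 77, 77, 69, 57, 66, 77, 76, 76, 77, 76, 75, 62, 67, 85, 89, 170, 228, 236, 213, 228, 237, 225, 217, 233, 236, 206, 230, 237, 236, 200,
[... 907 characters left out ...]
92, 77, 75, 74, 76, 77], [76, 75, 73, 75, 76, 75], [69, 75, 75, 77, 76, 75], [74, 75, 76, 76, 76, 76], [73, 75, 76, 76, 76, 77], [77, 75, 77, 76, 77, 75], [79, 73, 77, 75, 76, 76], [75, 74, 75, 76, 75, 75]] [[228, 228, 219, 221, 227, 228, 197, 143], [203, 177, 211, 229, 229, 229, 186, 114], [227, 227, 227, 228, 228, 229, 188, 98], [228, 228, 228, 228, 228, 188, 115, 81], [198, 201, 204, 207, 211, 176, 98, 75]]
cap tri [0.59630279 0.16972582 0.09058238] 0.0015922980640640093
bottle foot near edge [[0.59409994 0.15108068 0.006     ]]
A [[0.428, -0.1044, 0.047], [0.4307, -0.1543, 0.047]]
B [[0.431, -0.1912, 0.047], [0.4315, -0.2455, 0.047]]
C [[0.4341, -0.2876, 0.047], [0.4335, -0.3423, 0.047]]
```

```bash
python3 - <<'E'
from h import *
e=plane("top",[(330,205),(355,204.7),(380,204.5),(405,203.8),(430,203.5)],.081); k=np.polyfit(e[:,1],e[:,0],1); psi=-np.arctan(k[0]); print("rear edge",e.round(4).tolist(),"yaw deg",np.degrees(psi))
f=plane("top",[(343,257.5),(382,256.8),(424,255.8)],.047); k2=np.polyfit(f[:,1],f[:,0],1); print("front",f.round(4).tolist(),np.degrees(-np.arctan(k2[0])))
b=plane("top",[(344,222.6),(384,221.8),(426,220.9)],.092); print("back",b.round(4).tolist())
# intersect centre px with plane through f with normal
a=np.radians(32)
for ps in (psi,):
  u=np.array([np.cos(ps)*np.cos(a),np.sin(ps)*np.cos(a),np.sin(a)]); n=np.array([-np.cos(ps)*np.sin(a),-np.sin(ps)*np.sin(a),np.cos(a)])
  for nm,p,c35,c45 in zip("ABC",f,(343.6,383.7,425.6),(343.1,382.7,424.8)):
    c,r=ray("top",[(c35,235),(c45,245)]); P=c+r*((n@(p-c))/(r@n))[:,None]; P=P
    l=np.array([-np.sin(ps),np.cos(ps),0]); m=P.mean(0)
    top=m+u*(u@(p-m)+41)*0+u*(u@(p-m)+.041)
    o=top-n*.030
    print(nm,P.round(4).tolist(),"dir yaw",np.degrees(np.arctan2(*(P[0]-P[1])[[1,0]])).round(1),"topcentre",top.round(4),"origin",o.round(4))
E
```

```text
rear edge [[0.5421, -0.0959, 0.081], [0.5437, -0.1513, 0.081], [0.5451, -0.2072, 0.081], [0.5476, -0.2637, 0.081], [0.5493, -0.321, 0.081]] yaw deg 1.868755700202118
front [[0.43, -0.1291, 0.047], [0.4324, -0.2174, 0.047], [0.4354, -0.3143, 0.047]] 1.6591714254959762
back [[0.5018, -0.124, 0.092], [0.5048, -0.2116, 0.092], [0.5081, -0.3054, 0.092]]
A [[0.4769, -0.1257, 0.0763], [0.4563, -0.1266, 0.0635]] dir yaw 2.7 topcentre [ 0.4647 -0.1262  0.0687] origin [ 0.4806 -0.1257  0.0433]
B [[0.4781, -0.2147, 0.0756], [0.4574, -0.2154, 0.0626]] dir yaw 2.0 topcentre [ 0.4671 -0.2151  0.0687] origin [ 0.483  -0.2146  0.0433]
C [[0.4793, -0.3097, 0.0745], [0.4584, -0.3118, 0.0614]] dir yaw 5.8 topcentre [ 0.47   -0.3107  0.0687] origin [ 0.4859 -0.3102  0.0433]
```

Measurements agree with the given sizes: case length 72 mm in x (85·cos 32°), pad spacing 116 mm and the lip about 3 mm. Next I'll plan the bottle approach.

```bash
cat >> h.py <<'E'
def Rot(yaw,tilt=0):
    """tool pointing down, tool x towards robot, yaw of tool-y from world y (deg); tilt: tool z leans to +x (deg)"""
    c,s=np.cos(np.radians(yaw)),np.sin(np.radians(yaw))
    R0=np.array([[-c,-s,0],[-s,c,0],[0,0,-1.]])
    return R0@Rn.from_euler("y",-tilt,degrees=True).as_matrix()
def plan(pos,R,seq="cur"):
    st=readout.get_state(); q=st["ee_rot"]; R0=Rn.from_quat([q[1],q[2],q[3],q[0]]).as_matrix(); d=np.array(pos)-st["position"]
    rv=Rn.from_matrix(R0.T@R).as_rotvec()*180/np.pi/6
    print("turn units",rv.round(2),"| shift mm now-frame",(R0.T@d*1000).round(1),"after-turn frame",(R.T@d*1000).round(1))
def stt():
    st=readout.get_state(); print("t",round(st["clock"],2),"pos",st["position"].round(4),"w",round(st["width"],4),"g",round(st["gripper_force"],1),"F",st["contact_force"].round(1),"q",st["qpos"].round(2))
E
python3 - <<'E'
from h import *
plan([.595,.171,.17],Rot(-7.3)); print(Rot(-7.3,32).round(2))
E
```

```text
turn units [-0.02 -0.   -1.21] | shift mm now-frame [-533.1 -259.5   60.9] after-turn frame [-496.1 -324.7   60.5]
[[-0.84  0.13  0.53]
 [ 0.11  0.99 -0.07]
 [-0.53  0.   -0.85]]
```

```bash
python3 -m handwheel '[[[0,0,0],[0,0,-0.6],-1],[[0,0,0],[0,0,-0.6],-1],[[-20,-13,0],[0,0,0],-1],[[-36,-24,0],[0,0,0],-1],[[-36,-24,0],[0,0,0],-1],[[-36,-24,0],[0,0,0],-1],[[-36,-24,0],[0,0,0],-1],[[-36,-24,0],[0,0,0],-1],[[-36,-24,0],[0,0,0],-1],[[-36,-24,0],[0,0,0],-1],[[-36,-24,0],[0,0,0],-1],[[-36,-24,0],[0,0,0],-1],[[-36,-24,0],[0,0,0],-1],[[-36,-24,15],[0,0,0],-1],[[-36,-24,15],[0,0,0],-1],[[-36,-22,15],[0,0,0],-1],[[-20,-2,15],[0,0,0],-1],[[-15,0,0],[0,0,0],-1],[[0,0,0],[0,0,0],-1]]' 40; python3 - <<'E'
from h import *
stt(); plan([.595,.171,.052],Rot(-7.3))
E
```

```text
clock: 2.48
position: [0.6223, 0.1683, 0.1713]
ee_rot: [0.0, 0.064, 0.998, 0.0]
contact_force: [-0.4, 0.8, -0.5]
width: 0.0854
gripper_force: 0.0
t 2.48 pos [0.6223 0.1683 0.1713] w 0.0854 g 0.0 F [-0.4  0.8 -0.5] q [ 0.16  0.42  1.44  0.    1.28 -1.29]
turn units [ 0.01  0.   -0.  ] | shift mm now-frame [ 27.4  -0.8 119.3] after-turn frame [ 27.4  -0.7 119.3]
```

```bash
python3 -m handwheel '[[[27,-1,0],[0,0,0],-1],[[0,0,0],[0,0,0],-1],[[0,0,25],[0,0,0],-1],[[0,0,30],[0,0,0],-1],[[0,0,30],[0,0,0],-1],[[0,0,20],[0,0,0],-1],[[0,0,14],[0,0,0],-1],[[0,0,0],[0,0,0],-0.2],[[0,0,0],[0,0,0],0.2],[[0,0,0],[0,0,0],0.5],[[0,0,0],[0,0,0],0.5]]' 25; python3 - <<'E'
from h import *
stt(); 
for n in ("top","side"): cv2.imwrite(f"pics/{n}1.png",vision.get_image(n))
E
```

```text
clock: 3.85
position: [0.5956, 0.1701, 0.0535]
ee_rot: [0.001, 0.064, 0.998, 0.0]
contact_force: [-0.1, 0.8, 2.5]
width: 0.0436
gripper_force: 28.2
t 3.85 pos [0.5956 0.1701 0.0535] w 0.0436 g 28.2 F [-0.1  0.8  2.5] q [ 0.17  0.48  1.66  0.    1.   -1.28]
```

```bash
python3 -m handwheel '[[[0,0,-10],[0,0,0],0.5],[[0,0,-25],[0,0,0],0.5],[[0,0,-30],[0,0,0],0.5],[[0,0,-30],[0,0,0],0.5],[[0,0,-25],[0,0,0],0.5],[[16,12,0],[0,0,0],0.5],[[30,25,0],[0,0,0],0.5],[[30,25,0],[0,0,0],0.5],[[30,25,0],[0,0,0],0.5],[[30,25,0],[0,0,0],0.5],[[30,25,0],[0,0,0],0.5],[[20,14,0],[0,0,0],0.5],[[0,0,20],[0,0,0],0.5],[[0,0,30],[0,0,0],0.5],[[0,0,30],[0,0,0],0.5],[[0,0,20],[0,0,0],0.5],[[0,0,0],[0,0,0],0.5]]'; python3 - <<'E'
from h import *
stt(); plan([.430,.344,.051],Rot(-7.3))
s=vision.get_image("side"); t=vision.get_image("top")
cv2.imwrite("pics/m.png",np.hstack([cv2.resize(s[110:210,195:295],(390,390),interpolation=2),cv2.resize(t[200:300,90:190],(390,390),interpolation=2)]))
E
```

```text
clock: 6.08
position: [0.426, 0.3424, 0.0697]
ee_rot: [-0.003, 0.064, 0.998, -0.002]
contact_force: [0.4, 0.2, -1.4]
width: 0.0436
gripper_force: 28.4
t 6.08 pos [0.426  0.3424 0.0697] w 0.0436 g 28.4 F [ 0.4  0.2 -1.4] q [ 0.55  0.38  1.8   0.    0.98 -0.89]
turn units [-0.04 -0.06 -0.  ] | shift mm now-frame [-3.9  2.1 18.7] after-turn frame [-3.7  2.1 18.7]
```

View pics/m.png

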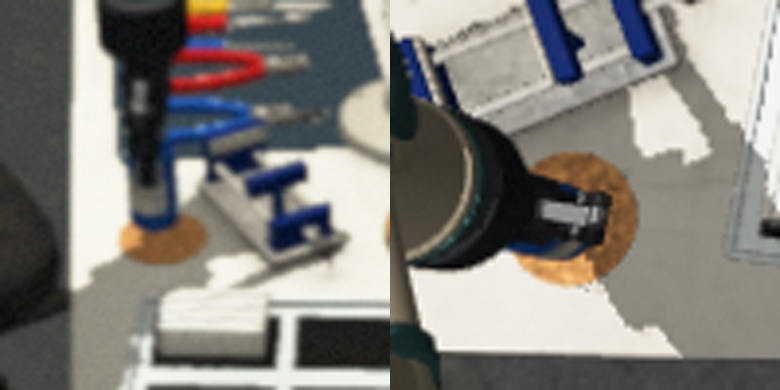

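The crop shows the bottle held upright above the mat: bottle foot (150,220), mat centre about (165,238) in the left half. I'll lower and release.

```bash
python3 -m handwheel '[[[-4,2,8],[0,0,0],0.5],[[0,0,5],[0,0,0],0.5],[[0,0,3],[0,0,0],0.5],[[0,0,2],[0,0,0],0.5],[[0,0,0],[0,0,0],0.5]]'; python3 -c "
from h import *
stt()"
```

```text
clock: 6.8
position: [0.4336, 0.3448, 0.0542]
ee_rot: [-0.0, 0.064, 0.998, -0.0]
contact_force: [-0.5, 0.9, -0.9]
width: 0.0434
gripper_force: 28.4
t 6.8 pos [0.4336 0.3448 0.0542] w 0.0434 g 28.4 F [-0.5  0.9 -0.9] q [ 0.55  0.4   1.8   0.    0.94 -0.9 ]
```

```bash
python3 -m handwheel '[[[2,0,2],[0,0,0],0.5],[[0,0,1.5],[0,0,0],0.5],[[0,0,0],[0,0,0],0.5],[[0,0,0],[0,0,0],0.5]]'; python3 -c "
from h import *
stt()"
```

```text
clock: 7.3
position: [0.4318, 0.3452, 0.0509]
ee_rot: [0.0, 0.064, 0.998, 0.0]
contact_force: [-1.0, -1.1, -0.2]
width: 0.0433
gripper_force: 28.4
t 7.3 pos [0.4318 0.3452 0.0509] w 0.0433 g 28.4 F [-1.  -1.1 -0.2] q [ 0.55  0.4   1.81  0.    0.93 -0.89]
```

```bash
python3 -m handwheel '[[[0,0,1],[0,0,0],0.5],[[0,0,0],[0,0,0],0.5],[[0,0,0],[0,0,0],-0.15],[[0,0,0],[0,0,0],-0.4],[[0,0,0],[0,0,0],-0.8],[[0,0,0],[0,0,0],-1],[[0,0,-10],[0,0,0],-1],[[0,0,-30],[0,0,0],-1],[[0,0,-40],[0,0,0],-1],[[0,0,-40],[0,0,0],-1],[[0,0,-10],[0,0,0],-1],[[0,0,0],[0,0,0],-1]]'; python3 - <<'E'
from h import *
stt(); s=vision.get_image("side"); 
cv2.imwrite("pics/m2.png",cv2.resize(s[110:210,195:295],(390,390),interpolation=2))
# grasp target cases: tool at face normal, TCP 4 mm above face (fingers ~4-5 mm behind)
a=np.radians(32)
for nm,o,y in (("A",[.4806,-.1257,.0433],2),("B",[.483,-.2146,.0433],2),("C",[.4859,-.3102,.0433],2)):
    R=Rot(y,32); z=R[:,2]
    for h in (.004,.10): print(nm,h,(np.array(o)-z*h+ -R[:,0]*.0015).round(4))
    print(z.round(3)); plan(np.array(o)-z*.1-R[:,0]*.0015,R)
E
```

```text
clock: 8.8
position: [0.4318, 0.3452, 0.1804]
ee_rot: [0.001, 0.064, 0.998, 0.0]
contact_force: [0.7, 0.3, 0.4]
width: 0.0855
gripper_force: 0.0
t 8.8 pos [0.4318 0.3452 0.1804] w 0.0855 g 0.0 F [0.7 0.3 0.4] q [ 0.55  0.28  1.64  0.    1.23 -0.89]
A 0.004 [ 0.4798 -0.1257  0.0475]
A 0.1 [ 0.4289 -0.1275  0.1289]
[ 0.53   0.018 -0.848]
turn units [-0.44 -5.33 -1.51] | shift mm now-frame [ -58.1 -468.7   50.6] after-turn frame [  42.6 -472.    32.7]
B 0.004 [ 0.4822 -0.2146  0.0475]
B 0.1 [ 0.4313 -0.2164  0.1289]
[ 0.53   0.018 -0.848]
turn units [-0.44 -5.33 -1.51] | shift mm now-frame [ -71.9 -556.6   50.6] after-turn frame [  43.2 -560.9   32.3]
C 0.004 [ 0.4851 -0.3102  0.0475]
C 0.1 [ 0.4342 -0.312   0.1289]
[ 0.53   0.018 -0.848]
turn units [-0.44 -5.33 -1.51] | shift mm now-frame [ -87.  -651.    50.7] after-turn frame [  43.5 -656.5   32.1]
```

View pics/m2.png

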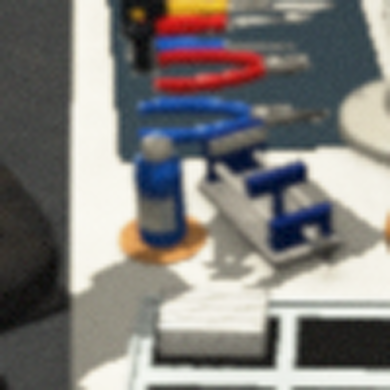

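The bottle stands upright on the mat: foot at (160,240), mat centre (165,238) in the crop. Next I'll go above housing A and tilt the tool.

```bash
python3 -m handwheel '[[[-3,-22,0],[0,0,0],-1],[[-5,-43,0],[0,0,0],-1],[[-5,-43,0],[0,0,0],-1],[[-5,-43,0],[0,0,0],-1],[[-5,-43,0],[0,0,0],-1],[[-5,-43,0],[0,0,0],-1],[[-5,-43,0],[0,0,0],-1],[[-5,-43,0],[0,0,0],-1],[[-5,-43,0],[0,0,0],-1],[[-5,-43,10],[0,0,0],-1],[[-5,-43,15],[0,0,0],-1],[[-5,-17,15],[0,0,0],-1],[[0,0,0],[-0.07,-0.89,-0.25],-1],[[0,0,0],[-0.07,-0.89,-0.25],-1],[[0,0,0],[-0.07,-0.89,-0.25],-0.6],[[0,0,0],[-0.07,-0.89,-0.25],-0.5],[[0,0,0],[-0.07,-0.89,-0.25],-0.5],[[0,0,0],[-0.07,-0.88,-0.25],-0.5],[[0,0,0],[0,0,0],-0.5],[[0,0,0],[0,0,0],-0.5]]'; python3 - <<'E'
from h import *
stt(); R=Rot(2,32); plan(np.array([.4806,-.1257,.0433])-R[:,2]*.06-R[:,0]*.0015,R)
E
```

```text
clock: 11.35
position: [0.4385, -0.1143, 0.1525]
ee_rot: [0.262, -0.009, 0.965, -0.004]
contact_force: [0.2, -1.5, 0.8]
width: 0.0644
gripper_force: 0.0
t 11.35 pos [ 0.4385 -0.1143  0.1525] w 0.0644 g 0.0 F [ 0.2 -1.5  0.8] q [-0.67 -0.05  2.26  0.6   0.59 -2.7 ]
turn units [-0.2  -0.28 -0.1 ] | shift mm now-frame [ 19.3 -11.9  55.5] after-turn frame [ 21.  -12.9  54.6]
```

```bash
python3 -m handwheel '[[[0,0,0],[0,0,1],-0.5],[[0,0,0],[0,0,1],-0.5],[[0,0,0],[0,0,1],-0.5],[[0,0,0],[0,0,1],-0.5],[[0,0,0],[0,0,1],-0.5],[[0,0,0],[0,0,1],-0.5],[[0,0,0],[0,0,1],-0.5],[[0,0,0],[0,0,1],-0.5],[[0,0,0],[0,0,1],-0.5],[[0,0,0],[0,0,1],-0.5],[[0,0,0],[0,0,1],-0.5],[[0,0,0],[0,0,1],-0.5],[[0,0,0],[0,0,1],-0.5],[[0,0,0],[0,0,1],-0.5],[[0,0,0],[0,0,1],-0.5],[[0,0,0],[0,0,1],-0.5],[[0,0,0],[0,0,1],-0.5],[[0,0,0],[0,0,1],-0.5],[[0,0,0],[0,0,1],-0.5],[[0,0,0],[0,0,1],-0.5]]'; cat >> h.py <<'E'
def RF(yaw,tilt=0): return Rot(yaw,tilt)@np.diag([-1,-1,1.])
E
python3 - <<'E'
from h import *
stt(); R=RF(2,32); plan(np.array([.4806,-.1257,.0433])-R[:,2]*.06+R[:,0]*.0015,R)
E
```

```text
clock: 13.85
position: [0.439, -0.1146, 0.1525]
ee_rot: [0.134, 0.832, 0.489, 0.225]
contact_force: [0.1, 0.2, 0.6]
width: 0.0643
gripper_force: 0.0
t 13.85 pos [ 0.439  -0.1146  0.1525] w 0.0643 g 0.0 F [0.1 0.2 0.6] q [-0.67 -0.05  2.26  0.6   0.59 -0.61]
turn units [0.04 0.36 9.87] | shift mm now-frame [-19.9 -11.2  55.3] after-turn frame [-21.5  12.5  54.4]
```

```bash
python3 -m handwheel '[[[0,0,0],[0,0.04,0.99],-0.5],[[0,0,0],[0,0.04,0.99],-0.5],[[0,0,0],[0,0.04,0.99],-0.5],[[0,0,0],[0,0.04,0.99],-0.5],[[0,0,0],[0,0.04,0.99],-0.5],[[0,0,0],[0,0.04,0.99],-0.5],[[0,0,0],[0,0.04,0.99],-0.5],[[0,0,0],[0,0.04,0.99],-0.5],[[0,0,0],[0,0.04,0.99],-0.5],[[0,0,0],[0,0.04,0.99],-0.5],[[-11,6,0],[0,0,0],-0.5],[[-10,6,10],[0,0,0],-0.5],[[0,0,25],[0,0,0],-0.5],[[0,0,20],[0,0,0],-0.5],[[0,0,0],[0,0,0],-0.5],[[0,0,0],[0,0,0],-0.5]]'; 
python3 - <<'E'
from h import *
stt(); R=RF(2,32); plan(np.array([.4806,-.1257,.0433])-R[:,2]*.003+R[:,0]*.0015,R)
t=vision.get_image("top"); s=vision.get_image("side")
cv2.imwrite("pics/g.png",np.hstack([cv2.resize(s[220:340,220:320],(350,420),interpolation=2),cv2.resize(t[180:280,300:400],(420,420),interpolation=2)]))
E
```

```text
clock: 15.85
position: [0.4509, -0.126, 0.0952]
ee_rot: [-0.004, 0.96, 0.016, 0.279]
contact_force: [0.3, 0.2, 0.5]
width: 0.0641
gripper_force: 0.0
t 15.85 pos [ 0.4509 -0.126   0.0952] w 0.0641 g 0.0 F [0.3 0.2 0.5] q [-0.72  0.09  2.35  0.98  0.46 -0.03]
turn units [ 0.01 -0.06 -0.  ] | shift mm now-frame [-1.2  0.7 56.8] after-turn frame [-0.9  0.7 56.8]
```

View pics/g.png

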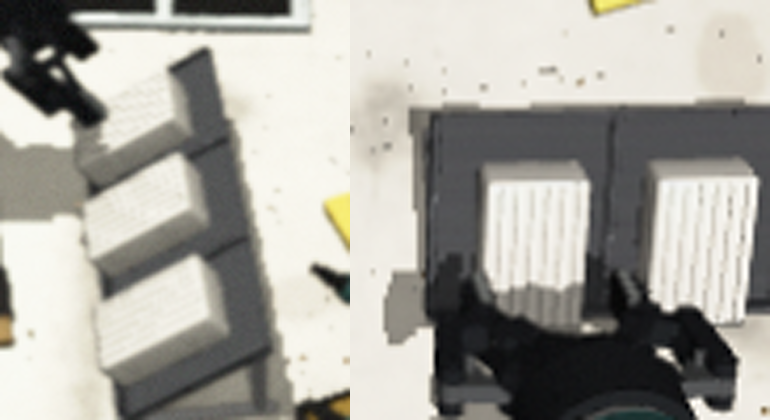

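Left panel: the gripper is at the lower end of housing A. Right panel: fingers at about (465,290) and (625,290) straddle housing A (483–588), allowing for parallax. I'll descend.

```bash
python3 -m handwheel '[[[-1,1,15],[0,-0.06,0],-0.5],[[0,0,18],[0,0,0],-0.5],[[0,0,12],[0,0,0],-0.5],[[0,0,6],[0,0,0],-0.5],[[0,0,3],[0,0,0],-0.5],[[0,0,0],[0,0,0],-0.5]]'; 
python3 - <<'E'
from h import *
stt(); R=RF(2,32); plan(np.array([.4806,-.1257,.0433])-R[:,2]*.003+R[:,0]*.0015,R)
E
```

```text
clock: 16.7
position: [0.4788, -0.1262, 0.0493]
ee_rot: [-0.004, 0.961, 0.016, 0.276]
contact_force: [-0.0, 0.4, 0.2]
width: 0.0641
gripper_force: 0.0
t 16.7 pos [ 0.4788 -0.1262  0.0493] w 0.0641 g 0.0 F [-0.   0.4  0.2] q [-0.66  0.23  2.37  1.32  0.35 -0.35]
turn units [ 0.02 -0.01 -0.01] | shift mm now-frame [-0.1 -0.5  3.1] after-turn frame [-0.1 -0.5  3.1]
```

```bash
python3 -m handwheel '[[[0,0,3],[0,0,0],-0.5],[[0,0,0],[0,0,0],-0.5],[[0,0,0],[0,0,0],-0.3],[[0,0,0],[0,0,0],0],[[0,0,0],[0,0,0],0.3],[[0,0,0],[0,0,0],0.3],[[0,0,0],[0,0,0],0.3]]' 35; 
python3 - <<'E'
from h import *
stt(); R=RF(2,32); plan(np.array([.4806,-.1257,.0433])-R[:,2]*.003+R[:,0]*.0015,R)
E
```

```text
clock: 17.58
position: [0.4801, -0.1259, 0.0465]
ee_rot: [-0.004, 0.961, 0.016, 0.276]
contact_force: [-2.7, -0.7, 5.2]
width: 0.0533
gripper_force: 36.9
t 17.57 pos [ 0.4801 -0.1259  0.0465] w 0.0533 g 36.9 F [-2.7 -0.7  5.2] q [-0.65  0.24  2.37  1.35  0.35 -0.37]
turn units [ 0.01 -0.   -0.01] | shift mm now-frame [ 0.2 -0.2 -0. ] after-turn frame [ 0.2 -0.2 -0. ]
```

```bash
python3 -m handwheel '[[[0,0,-4],[0,0,0],0.3],[[0,0,-10],[0,0,0],0.3],[[0,0,-20],[0,0,0],0.3],[[0,0,-30],[0,0,0],0.3],[[0,0,-30],[0,0,0],0.3],[[0,0,-6],[0,0,0],0.3],[[0,0,0],[0,0,0],0.3]]'; 
python3 - <<'E'
from h import *
stt(); R=RF(-7.3); plan(np.array([.583,.1746,.06])+R[:,0]*.0015,R)
E
```

```text
clock: 18.45
position: [0.4271, -0.1277, 0.131]
ee_rot: [-0.004, 0.961, 0.016, 0.276]
contact_force: [0.7, 0.0, -0.4]
width: 0.0533
gripper_force: 37.5
t 18.45 pos [ 0.4271 -0.1277  0.131 ] w 0.0533 g 37.5 F [ 0.7  0.  -0.4] q [-0.78 -0.02  2.32  0.78  0.58  0.15]
turn units [-0.42 -5.33  1.49] | shift mm now-frame [ 104.2 -296.9  148.7] after-turn frame [ 117.7 -319.7   71. ]
```

```bash
python3 -m handwheel '[[[0,0,0],[-0.07,-0.89,0.25],0.3],[[0,0,0],[-0.07,-0.89,0.25],0.3],[[0,0,0],[-0.07,-0.89,0.25],0.3],[[0,0,0],[-0.07,-0.89,0.25],0.3],[[0,0,0],[-0.07,-0.89,0.25],0.3],[[0,0,0],[-0.07,-0.88,0.24],0.3],[[6,-16,0],[0,0,0],0.3],[[12,-34,0],[0,0,0],0.3],[[14,-40,0],[0,0,0],0.3],[[14,-40,0],[0,0,0],0.3],[[14,-40,0],[0,0,0],0.3],[[14,-40,0],[0,0,0],0.3],[[14,-40,0],[0,0,0],0.3],[[14,-36,20],[0,0,0],0.3],[[10,-24,20],[0,0,0],0.3],[[6,-10,20],[0,0,0],0.3],[[0,0,10],[0,0,0],0.3],[[0,0,0],[0,0,0],0.3],[[0,0,0],[0,0,0],0.3]]'; 
python3 - <<'E'
from h import *
stt(); R=RF(-7.3); plan(np.array([.583,.1746,.009])+R[:,0]*.0015,R)
E
```

```text
clock: 20.82
position: [0.5841, 0.1756, 0.0639]
ee_rot: [-0.001, 0.998, -0.061, 0.006]
contact_force: [0.1, 0.3, -0.9]
width: 0.053
gripper_force: 37.4
t 20.82 pos [0.5841 0.1756 0.0639] w 0.053 g 37.4 F [ 0.1  0.3 -0.9] q [0.18 0.45 1.67 0.   1.   1.87]
turn units [-0.04 -0.11  0.04] | shift mm now-frame [-0.1  1.4 54.9] after-turn frame [ 0.5  1.2 54.9]
```

```bash
python3 -m handwheel '[[[0,1,10],[-0.04,-0.11,0.04],0.3],[[0,0,18],[0,0,0],0.3],[[0,0,14],[0,0,0],0.3],[[0,0,6],[0,0,0],0.3],[[0,0,3],[0,0,0],0.3],[[0,0,1],[0,0,0],0.3],[[0,0,0],[0,0,0],0.3]]'; 
python3 - <<'E'
from h import *
stt(); R=RF(-7.3); plan(np.array([.583,.1746,.009])+R[:,0]*.0015,R)
E
```

```text
clock: 21.7
position: [0.5843, 0.1755, 0.0116]
ee_rot: [0.0, 0.998, -0.063, -0.0]
contact_force: [-0.3, -0.2, -1.2]
width: 0.0535
gripper_force: 37.5
t 21.7 pos [0.5843 0.1755 0.0116] w 0.0535 g 37.5 F [-0.3 -0.2 -1.2] q [ 0.18  0.52  1.72 -0.    0.91  1.88]
turn units [0.   0.   0.01] | shift mm now-frame [0.4 1.1 2.6] after-turn frame [0.4 1.1 2.6]
```

```bash
python3 -m handwheel '[[[0,1,1],[0,0,0],0.3],[[0,0,1],[0,0,0],0.3],[[0,0,0.5],[0,0,0],0.3],[[0,0,0],[0,0,0],0.3]]'; python3 -c "
from h import *
stt()"
```

```text
clock: 22.2
position: [0.5838, 0.1744, 0.0089]
ee_rot: [0.0, 0.998, -0.063, -0.0]
contact_force: [0.4, 0.1, -0.0]
width: 0.0535
gripper_force: 37.6
t 22.2 pos [0.5838 0.1744 0.0089] w 0.0535 g 37.6 F [ 0.4  0.1 -0. ] q [ 0.18  0.52  1.72 -0.    0.9   1.87]
```

```bash
python3 -m handwheel '[[[0,0,1],[0,0,0],0.3],[[0,0,0],[0,0,0],0.3]]'; python3 -m handwheel '[[[0,0,1],[0,0,0],0.3],[[0,0,0],[0,0,0],0.3]]'
```

```text
clock: 22.45
position: [0.5838, 0.1744, 0.0089]
ee_rot: [0.0, 0.998, -0.063, -0.0]
contact_force: [-1.7, 0.0, 6.3]
width: 0.0534
gripper_force: 38.3
clock: 22.7
position: [0.5838, 0.1744, 0.0089]
ee_rot: [0.0, 0.998, -0.063, -0.0]
contact_force: [-3.0, 0.3, 11.8]
width: 0.0534
gripper_force: 39.1
```

Contact came at z = 0.0089, as predicted. I'll release, lift clear and look.

```bash
python3 -m handwheel '[[[0,0,-1.5],[0,0,0],0.3],[[0,0,0],[0,0,0],-0.1],[[0,0,0],[0,0,0],-0.4],[[0,0,0],[0,0,0],-0.4],[[0,0,0],[0,0,0],-0.4],[[0,0,-8],[0,0,0],-0.4],[[0,0,-25],[0,0,0],-0.4],[[0,0,-35],[0,0,0],-0.5],[[0,0,-35],[0,0,0],-0.5],[[0,0,-25],[0,0,0],-0.5],[[0,0,0],[0,0,0],-0.5]]'; 
python3 - <<'E'
from h import *
stt(); R=RF(2,32); plan(np.array([.483,-.2146,.0433])-R[:,2]*.1+R[:,0]*.0015,R)
E
```

```text
clock: 24.08
position: [0.5856, 0.1748, 0.139]
ee_rot: [-0.0, 0.998, -0.063, 0.002]
contact_force: [-0.3, 1.2, 0.2]
width: 0.064
gripper_force: 0.0
t 24.07 pos [0.5856 0.1748 0.139 ] w 0.064 g 0.0 F [-0.3  1.2  0.2] q [ 0.18  0.39  1.57 -0.    1.18  1.87]
turn units [ 0.42  5.28 -1.5 ] | shift mm now-frame [-103.9  407.6    9.2] after-turn frame [-147.7  385.6  -80.4]
```

```bash
python3 -m handwheel '[[[-6,20,0],[0,0,0],-0.5],[[-10,40,0],[0,0,0],-0.5],[[-12,48,0],[0,0,0],-0.5],[[-12,48,0],[0,0,0],-0.5],[[-12,48,0],[0,0,0],-0.5],[[-12,48,0],[0,0,0],-0.5],[[-12,48,0],[0,0,0],-0.5],[[-12,48,0],[0,0,0],-0.5],[[-10,40,0],[0,0,0],-0.5],[[-6,20,4],[0,0,0],-0.5],[[0,0,5],[0,0,0],-0.5],[[0,0,0],[0.07,0.88,-0.25],-0.5],[[0,0,0],[0.07,0.88,-0.25],-0.5],[[0,0,0],[0.07,0.88,-0.25],-0.5],[[0,0,0],[0.07,0.88,-0.25],-0.5],[[0,0,0],[0.07,0.88,-0.25],-0.5],[[0,0,0],[0.07,0.88,-0.25],-0.5],[[0,0,0],[0,0,0],-0.5],[[0,0,0],[0,0,0],-0.5]]'; 
python3 - <<'E'
from h import *
stt(); R=RF(2,32); plan(np.array([.483,-.2146,.0433])-R[:,2]*.003+R[:,0]*.0015,R)
t=vision.get_image("top"); cv2.imwrite("pics/t3.png",t)
cv2.imwrite("pics/t3c.png",cv2.resize(t[150:290,100:400],(780,364),interpolation=2))
E
```

```text
clock: 26.45
position: [0.4294, -0.2169, 0.1274]
ee_rot: [-0.005, 0.962, 0.017, 0.272]
contact_force: [0.5, -0.9, -0.1]
width: 0.0639
gripper_force: 0.0
t 26.45 pos [ 0.4294 -0.2169  0.1274] w 0.0639 g 0.0 F [ 0.5 -0.9 -0.1] q [-0.97  0.07  2.23  0.78  0.68 -0.02]
turn units [ 0.    0.07 -0.  ] | shift mm now-frame [ 3.  -0.5 96.7] after-turn frame [ 2.4 -0.4 96.7]
```

View pics/t3c.png

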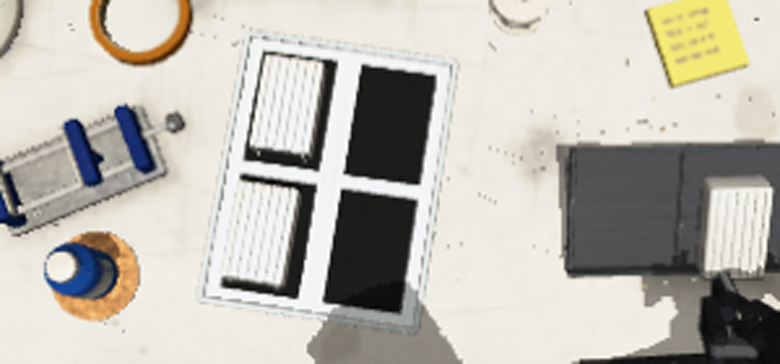

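The top crop shows housing A at (290,105), flat and parallel on the upper-left pad beside case_4, with the bottle upright on the mat. The gripper is in front of housing B. I'll descend on B.

```bash
python3 -m handwheel '[[[2,0,15],[0,0.07,0],-0.5],[[0,0,30],[0,0,0],-0.5],[[0,0,25],[0,0,0],-0.5],[[0,0,14],[0,0,0],-0.5],[[0,0,8],[0,0,0],-0.5],[[0,0,3],[0,0,0],-0.5],[[0,0,1],[0,0,0],-0.5],[[0,0,0],[0,0,0],-0.5]]'; python3 - <<'E'
from h import *
stt(); R=RF(2,32); plan(np.array([.483,-.2146,.0433])-R[:,2]*.003+R[:,0]*.0015,R)
E
```

```text
clock: 27.5
position: [0.4823, -0.2155, 0.0476]
ee_rot: [-0.004, 0.961, 0.017, 0.277]
contact_force: [-0.5, 0.3, 0.1]
width: 0.0643
gripper_force: 0.0
t 27.5 pos [ 0.4823 -0.2155  0.0476] w 0.0643 g 0.0 F [-0.5  0.3  0.1] q [-0.85  0.28  2.28  1.15  0.47 -0.34]
turn units [ 0.01 -0.02  0.01] | shift mm now-frame [-0.2 -0.8  1.1] after-turn frame [-0.2 -0.8  1.1]
```

```bash
python3 -m handwheel '[[[0,-1,1],[0,0,0],-0.5],[[0,0,0],[0,0,0],-0.3],[[0,0,0],[0,0,0],0],[[0,0,0],[0,0,0],0.3],[[0,0,0],[0,0,0],0.3],[[0,0,0],[0,0,0],0.3]]' 35; 
python3 - <<'E'
from h import *
stt(); R=RF(2,32); plan(np.array([.483,-.2146,.0433])-R[:,2]*.003+R[:,0]*.0015,R)
# check of the placed housing A: white top face at z 0.036
t=cv2.imread("pics/t3.png"); hv=cv2.cvtColor(t,cv2.COLOR_BGR2HSV); w=((hv[...,1]<60)&(hv[...,2]>110)).astype(np.uint8)
g=t.max(2).astype(int)
print("row190",g[190,190:240].tolist()); print("col212",g[160:218,208:216].mean(1).astype(int).tolist())
E
```

```text
clock: 28.25
position: [0.4824, -0.2146, 0.0467]
ee_rot: [-0.004, 0.961, 0.017, 0.277]
contact_force: [-4.5, 0.3, 6.3]
width: 0.0531
gripper_force: 36.8
t 28.25 pos [ 0.4824 -0.2146  0.0467] w 0.0531 g 36.8 F [-4.5  0.3  6.3] q [-0.85  0.29  2.28  1.16  0.46 -0.34]
turn units [ 0.01 -0.02  0.01] | shift mm now-frame [0.2 0.  0.2] after-turn frame [0.2 0.  0.2]
row190 [235, 159, 240, 244, 244, 245, 244, 92, 130, 241, 244, 215, 243, 244, 219, 235, 245, 245, 204, 245, 245, 222, 240, 245, 244, 213, 245, 244, 232, 239, 244, 223, 94, 61, 32, 30, 62, 210, 244, 244, 245, 244, 244, 244, 244, 241, 164, 29, 29, 30]
col212 [238, 238, 236, 226, 226, 208, 202, 236, 243, 242, 205, 101, 184, 235, 236, 236, 238, 237, 236, 237, 236, 236, 237, 237, 237, 238, 235, 234, 234, 232, 232, 235, 236, 237, 238, 236, 237, 237, 237, 238, 238, 236, 236, 237, 238, 238, 239, 220, 145, 60, 31, 27, 28, 44, 191, 240, 244, 244]
```

```bash
python3 -m handwheel '[[[0,0,-4],[0,0,0],0.3],[[0,0,-10],[0,0,0],0.3],[[0,0,-20],[0,0,0],0.3],[[0,0,-30],[0,0,0],0.3],[[0,0,-30],[0,0,0],0.3],[[0,0,-6],[0,0,0],0.3],[[0,0,0],[0,0,0],0.3]]'; 
python3 - <<'E'
from h import *
stt(); R=RF(-7.3); plan(np.array([.5713,.0833,.03])+R[:,0]*.0015,R)
c,s=np.cos(np.radians(-7.3)),np.sin(np.radians(-7.3)); pad=np.array([.583,.1746])
for nm,p in (("rear mid",(212,171.6)),("mid190",(210,190)),("left",(197.9,190)),("right",(221.7,190)),("front",(208,209))):
    d=plane("top",p,.036)[0,:2]-pad; print(nm,(d@[[c,-s],[s,c]]*1000).round(1))
E
```

```text
clock: 29.12
position: [0.4293, -0.2161, 0.1309]
ee_rot: [-0.004, 0.961, 0.017, 0.277]
contact_force: [0.3, -0.8, -1.7]
width: 0.0534
gripper_force: 37.8
t 29.12 pos [ 0.4293 -0.2161  0.1309] w 0.0534 g 37.8 F [ 0.3 -0.8 -1.7] q [-0.97  0.07  2.23  0.79  0.68 -0.03]
turn units [-0.42 -5.34  1.51] | shift mm now-frame [  76.8 -294.2  167. ] after-turn frame [ 104.3 -315.   100.9]
rear mid [42.4  1.2]
mid190 [-1.4 -1.5]
left [-5.4 26. ]
right [  2.5 -28.1]
front [-45.8  -4.3]
```

```bash
python3 -m handwheel '[[[0,0,0],[-0.07,-0.89,0.25],0.3],[[0,0,0],[-0.07,-0.89,0.25],0.3],[[0,0,0],[-0.07,-0.89,0.25],0.3],[[0,0,0],[-0.07,-0.89,0.25],0.3],[[0,0,0],[-0.07,-0.89,0.25],0.3],[[0,0,0],[-0.07,-0.89,0.26],0.3],[[6,-16,0],[0,0,0],0.3],[[12,-34,0],[0,0,0],0.3],[[13,-40,0],[0,0,0],0.3],[[13,-40,0],[0,0,0],0.3],[[13,-40,0],[0,0,0],0.3],[[13,-40,0],[0,0,0],0.3],[[13,-40,0],[0,0,0],0.3],[[11,-36,15],[0,0,0],0.3],[[7,-19,20],[0,0,0],0.3],[[3,-10,20],[0,0,0],0.3],[[0,0,10],[0,0,0],0.3],[[0,0,5],[0,0,0],0.3],[[0,0,0],[0,0,0],0.3]]'; 
python3 - <<'E'
from h import *
stt(); R=RF(-7.3); plan(np.array([.5713,.0833,.009])+R[:,0]*.0015,R)
E
```

```text
clock: 31.5
position: [0.5722, 0.0824, 0.061]
ee_rot: [0.0, 0.998, -0.064, -0.0]
contact_force: [0.5, 0.1, -1.2]
width: 0.0534
gripper_force: 37.7
t 31.5 pos [0.5722 0.0824 0.061 ] w 0.0534 g 37.7 F [ 0.5  0.1 -1.2] q [ 0.02  0.42  1.74 -0.    0.98  1.72]
turn units [ 0.  0. -0.] | shift mm now-frame [ 0.6 -0.8 52. ] after-turn frame [ 0.5 -0.8 52. ]
```

```bash
python3 -m handwheel '[[[0.5,-1,10],[0,0,0],0.3],[[0,0,18],[0,0,0],0.3],[[0,0,13],[0,0,0],0.3],[[0,0,6],[0,0,0],0.3],[[0,0,3],[0,0,0],0.3],[[0,0,1],[0,0,0],0.3],[[0,0,0],[0,0,0],0.3],[[0,0,1],[0,0,0],0.3],[[0,0,0],[0,0,0],0.3]]'; python3 -m handwheel '[[[0,0,1],[0,0,0],0.3],[[0,0,0],[0,0,0],0.3]]'
```

```text
clock: 32.62
position: [0.5735, 0.0841, 0.0096]
ee_rot: [-0.0, 0.998, -0.063, 0.001]
contact_force: [0.2, -0.1, 0.7]
width: 0.0533
gripper_force: 37.9
clock: 32.88
position: [0.5735, 0.0841, 0.0096]
ee_rot: [-0.0, 0.998, -0.063, 0.001]
contact_force: [-1.6, 0.2, 8.1]
width: 0.0532
gripper_force: 38.7
```

Contact again. I'll release, lift and head for housing C.

```bash
python3 -m handwheel '[[[0,0,-1],[0,0,0],0.3],[[0,0,0],[0,0,0],-0.1],[[0,0,0],[0,0,0],-0.4],[[0,0,0],[0,0,0],-0.4],[[0,0,0],[0,0,0],-0.4],[[0,0,-8],[0,0,0],-0.4],[[0,0,-25],[0,0,0],-0.4],[[0,0,-35],[0,0,0],-0.5],[[0,0,-35],[0,0,0],-0.5],[[0,0,-25],[0,0,0],-0.5],[[0,0,0],[0,0,0],-0.5]]'; 
python3 - <<'E'
from h import *
stt(); R=RF(2,32); plan(np.array([.4859,-.3102,.0433])-R[:,2]*.1+R[:,0]*.0015,R)
E
```

```text
clock: 34.25
position: [0.5748, 0.0841, 0.1398]
ee_rot: [-0.0, 0.998, -0.063, 0.003]
contact_force: [0.3, 0.4, -0.9]
width: 0.0637
gripper_force: 0.0
t 34.25 pos [0.5748 0.0841 0.1398] w 0.0637 g 0.0 F [ 0.3  0.4 -0.9] q [0.03 0.35 1.64 0.   1.15 1.72]
turn units [ 0.43  5.27 -1.51] | shift mm now-frame [-89.3 410.7  10. ] after-turn frame [-136.6  390.9  -72.5]
```

```bash
python3 -m handwheel '[[[-5,20,0],[0,0,0],-0.5],[[-9,42,0],[0,0,0],-0.5],[[-10,48,0],[0,0,0],-0.5],[[-10,48,0],[0,0,0],-0.5],[[-10,48,0],[0,0,0],-0.5],[[-10,48,0],[0,0,0],-0.5],[[-10,48,0],[0,0,0],-0.5],[[-10,48,0],[0,0,0],-0.5],[[-9,40,0],[0,0,0],-0.5],[[-6,21,4],[0,0,0],-0.5],[[0,0,5],[0,0,0],-0.5],[[0,0,0],[0.07,0.88,-0.25],-0.5],[[0,0,0],[0.07,0.88,-0.25],-0.5],[[0,0,0],[0.07,0.88,-0.25],-0.5],[[0,0,0],[0.07,0.88,-0.25],-0.5],[[0,0,0],[0.07,0.88,-0.25],-0.5],[[0,0,0],[0.07,0.88,-0.25],-0.5],[[0,0,0],[0,0,0],-0.5],[[0,0,0],[0,0,0],-0.5]]'; 
python3 - <<'E'
from h import *
stt(); R=RF(2,32); plan(np.array([.4859,-.3102,.0433])-R[:,2]*.003+R[:,0]*.0015,R)
t=vision.get_image("top"); cv2.imwrite("pics/t4.png",t)
g=t.max(2).astype(int)
for r in (225,230): print(r,g[r,400:450].tolist())
E
```

```text
clock: 36.62
position: [0.4327, -0.312, 0.1279]
ee_rot: [-0.005, 0.962, 0.016, 0.273]
contact_force: [0.1, 0.1, -0.1]
width: 0.0643
gripper_force: 0.0
t 36.62 pos [ 0.4327 -0.312   0.1279] w 0.0643 g 0.0 F [ 0.1  0.1 -0.1] q [-1.1   0.18  2.1   0.76  0.77 -0.09]
turn units [ 0.    0.05 -0.01] | shift mm now-frame [ 2.4 -0.  96.9] after-turn frame [ 1.8  0.  96.9]
225 [81, 79, 64, 57, 84, 79, 82, 83, 82, 80, 72, 58, 86, 87, 90, 113, 196, 238, 238, 230, 238, 243, 205, 230, 243, 243, 218, 238, 242, 231, 227, 242, 243, 199, 243, 243, 240, 193, 239, 195, 81, 80, 75, 56, 56, 151, 225, 236, 237, 237]
230 [81, 78, 33, 81, 78, 82, 82, 81, 81, 74, 58, 75, 86, 88, 95, 168, 233, 243, 229, 232, 243, 234, 228, 239, 243, 219, 237, 242, 242, 209, 240, 242, 227, 240, 242, 240, 199, 242, 231, 81, 79, 76, 54, 52, 145, 219, 234, 235, 235, 237]
```

```bash
python3 -m handwheel '[[[2,0,15],[0,0.05,0],-0.5],[[0,0,30],[0,0,0],-0.5],[[0,0,25],[0,0,0],-0.5],[[0,0,14],[0,0,0],-0.5],[[0,0,8],[0,0,0],-0.5],[[0,0,3],[0,0,0],-0.5],[[0,0,1],[0,0,0],-0.5],[[0,0,0],[0,0,0],-0.5]]'; python3 - <<'E'
from h import *
stt(); R=RF(2,32); plan(np.array([.4859,-.3102,.0433])-R[:,2]*.003+R[:,0]*.0015,R)
E
```

```text
clock: 37.67
position: [0.4854, -0.3109, 0.0482]
ee_rot: [-0.004, 0.961, 0.016, 0.276]
contact_force: [0.9, -0.8, 0.1]
width: 0.0639
gripper_force: 0.0
t 37.67 pos [ 0.4854 -0.3109  0.0482] w 0.0639 g 0.0 F [ 0.9 -0.8  0.1] q [-0.99  0.35  2.14  0.99  0.57 -0.29]
turn units [ 0.02 -0.01 -0.  ] | shift mm now-frame [-0.6 -0.7  1.4] after-turn frame [-0.6 -0.7  1.4]
```

```bash
python3 -m handwheel '[[[-0.5,-1,1.5],[0,0,0],-0.5],[[0,0,0],[0,0,0],-0.3],[[0,0,0],[0,0,0],0],[[0,0,0],[0,0,0],0.3],[[0,0,0],[0,0,0],0.3],[[0,0,0],[0,0,0],0.3]]' 35; python3 -m handwheel '[[[0,0,-4],[0,0,0],0.3],[[0,0,-10],[0,0,0],0.3],[[0,0,-20],[0,0,0],0.3],[[0,0,-30],[0,0,0],0.3],[[0,0,-30],[0,0,0],0.3],[[0,0,-6],[0,0,0],0.3],[[0,0,0],[0,0,0],0.3]]'
python3 - <<'E'
from h import *
stt(); R=RF(-7.3); plan(np.array([.4562,.0985,.06])+R[:,0]*.0015,R)
E
```

```text
clock: 38.42
position: [0.4855, -0.31, 0.0466]
ee_rot: [-0.004, 0.961, 0.016, 0.276]
contact_force: [-5.4, -1.1, 5.5]
width: 0.0535
gripper_force: 36.8
clock: 39.3
position: [0.4323, -0.3113, 0.1309]
ee_rot: [-0.004, 0.961, 0.016, 0.276]
contact_force: [0.4, -0.7, -1.3]
width: 0.0535
gripper_force: 37.7
t 39.3 pos [ 0.4323 -0.3113  0.1309] w 0.0535 g 37.7 F [ 0.4 -0.7 -1.3] q [-1.1   0.17  2.1   0.76  0.77 -0.1 ]
turn units [-0.42 -5.33  1.5 ] | shift mm now-frame [  -4.3 -408.6   80.6] after-turn frame [ -26.9 -409.5   70.9]
```

```bash
python3 -m handwheel '[[[0,0,0],[-0.07,-0.89,0.25],0.3],[[0,0,0],[-0.07,-0.89,0.25],0.3],[[0,0,0],[-0.07,-0.89,0.25],0.3],[[0,0,0],[-0.07,-0.89,0.25],0.3],[[0,0,0],[-0.07,-0.89,0.25],0.3],[[0,0,0],[-0.07,-0.88,0.25],0.3],[[-1,-20,0],[0,0,0],0.3],[[-3,-40,0],[0,0,0],0.3],[[-3,-50,0],[0,0,0],0.3],[[-3,-50,0],[0,0,0],0.3],[[-3,-50,0],[0,0,0],0.3],[[-3,-50,0],[0,0,0],0.3],[[-3,-50,0],[0,0,0],0.3],[[-3,-45,0],[0,0,0],0.3],[[-3,-34,20],[0,0,0],0.3],[[-2,-20,20],[0,0,0],0.3],[[0,0,20],[0,0,0],0.3],[[0,0,10],[0,0,0],0.3],[[0,0,0],[0,0,0],0.3]]'; 
python3 - <<'E'
from h import *
stt(); R=RF(-7.3); plan(np.array([.4562,.0985,.009])+R[:,0]*.0015,R)
E
```

```text
clock: 41.68
position: [0.4561, 0.0979, 0.0604]
ee_rot: [-0.0, 0.998, -0.064, -0.001]
contact_force: [0.3, 0.0, -1.9]
width: 0.0535
gripper_force: 37.6
t 41.67 pos [0.4561 0.0979 0.0604] w 0.0535 g 37.6 F [ 0.3  0.  -1.9] q [0.06 0.29 1.98 0.   0.88 1.76]
turn units [-0.01  0.02  0.  ] | shift mm now-frame [ 1.6 -0.6 51.4] after-turn frame [ 1.5 -0.6 51.4]
```

```bash
python3 -m handwheel '[[[1,0,10],[0,0,0],0.3],[[0,0,18],[0,0,0],0.3],[[0,0,13],[0,0,0],0.3],[[0,0,6],[0,0,0],0.3],[[0,0,2],[0,0,0],0.3],[[0,0,1],[0,0,0],0.3],[[0,0,0],[0,0,0],0.3],[[0,0,1],[0,0,0],0.3],[[0,0,0],[0,0,0],0.3]]'; python3 -m handwheel '[[[0,0,1],[0,0,0],0.3],[[0,0,0],[0,0,0],0.3]]'
```

```text
clock: 42.8
position: [0.4587, 0.0977, 0.0103]
ee_rot: [-0.0, 0.998, -0.063, 0.0]
contact_force: [1.1, 0.7, -0.4]
width: 0.053
gripper_force: 37.7
clock: 43.05
position: [0.4588, 0.0977, 0.0097]
ee_rot: [-0.0, 0.998, -0.063, 0.0]
contact_force: [-1.1, 0.3, 4.1]
width: 0.0533
gripper_force: 38.3
```

```bash
python3 -m handwheel '[[[0,0,0],[0,0,0],-0.1],[[0,0,0],[0,0,0],-0.4],[[0,0,0],[0,0,0],-0.4],[[0,0,0],[0,0,0],-0.4],[[0,0,-8],[0,0,0],-0.4],[[0,0,-25],[0,0,0],-0.4],[[0,0,-35],[0,0,0],-0.4],[[0,0,-40],[0,0,0],-0.4],[[0,0,-30],[0,0,0],-0.4],[[0,40,0],[0,0,0],-0.4],[[0,50,0],[0,0,0],-0.4],[[0,50,0],[0,0,0],-0.4],[[0,50,0],[0,0,0],-0.4],[[0,50,0],[0,0,0],-0.4],[[0,30,0],[0,0,0],-0.4],[[0,0,0],[0,0,0],-0.4]]'
python3 - <<'E'
from h import *
stt(); t=vision.get_image("top"); s=vision.get_image("side"); cv2.imwrite("pics/t5.png",t)
cv2.imwrite("pics/t5c.png",np.hstack([cv2.resize(t[150:290,100:290],(450,332),interpolation=2),cv2.resize(s[140:240,205:310],(349,332),interpolation=2)]))
pads={"UL":(.583,.1746),"UR":(.5713,.0833),"LL":(.4679,.1898),"LR":(.4562,.0985)}
Rf=lambda a:np.array([[np.cos(a),np.sin(a)],[-np.sin(a),np.cos(a)]])
# edge points of the top face: along pad-frame scan lines at z=.036, read brightness
g=t.max(2).astype(np.float32); a=np.radians(-7.3)
def samp(pad,x,y):
    P=np.array(pad)+np.array([x,y])/1000@Rf(a); q=proj("top",np.c_[P,np.full(len(P),.036)]).astype(np.float32)
    return cv2.remap(g,q[:,0:1],q[:,1:2],1).ravel()
for n,p in pads.items():
    u=np.arange(-60,60,1.)
    o=[]
    for x in (-25,0,25):
        v=np.mean([samp(p,np.full(120,x+d),u) for d in (-4,-2,0,2,4)],0); dk=u[v<150]; l=dk[dk<0].max(); r=dk[dk>0].min(); o.append((l,r))
    for y in (-12,0,12):
        v=np.mean([samp(p,u,np.full(120,y+d)) for d in (-4,-2,0,2,4)],0); dk=u[v<150]; o.append((dk[dk<0].max() if (dk<0).any() else None,dk[dk>0].min() if (dk>0).any() else None))
    print(n,"across at x-25,0,25:",o[:3],"along at y-12,0,12:",o[3:])
E
```

```text
clock: 45.05
position: [0.4244, -0.1721, 0.1475]
ee_rot: [0.0, 0.998, -0.065, 0.0]
contact_force: [-0.8, 1.0, 0.5]
width: 0.06
gripper_force: 0.0
t 45.05 pos [ 0.4244 -0.1721  0.1475] w 0.06 g 0.0 F [-0.8  1.   0.5] q [-0.54  0.17  1.88  0.    1.1   1.16]Traceback (most recent call last):
  File "<stdin>", line 15, in <module>
  File "<stdin>", line 9, in samp
ValueError: matmul: Input operand 1 has a mismatch in its core dimension 0, with gufunc signature (n?,k),(k,m?)->(n?,m?) (size 2 is different from 120)
```

View pics/t5c.png

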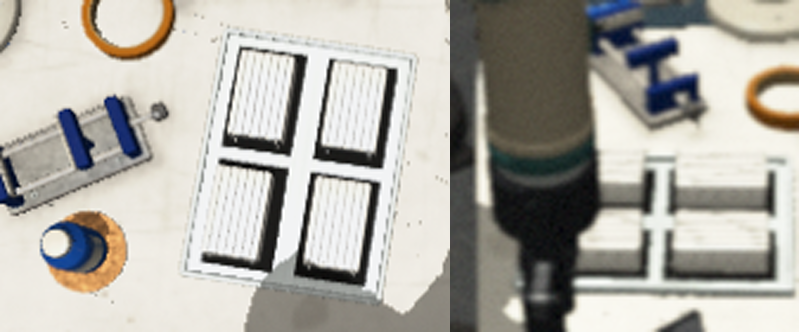

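The crop shows all four pads carrying a housing — (262,95), (352,105), (237,213), (333,225) — neatly aligned, and the bottle upright on the mat at (75,250). Last is a numeric check of offsets.

```bash
python3 - <<'E'
from h import *
t=cv2.imread("pics/t5.png"); g=t.max(2).astype(np.float32); a=np.radians(-7.3)
R=np.array([[np.cos(a),np.sin(a)],[-np.sin(a),np.cos(a)]]); u=np.arange(-60,60,1.)
pads={"UL":(.583,.1746),"UR":(.5713,.0833),"LL":(.4679,.1898),"LR":(.4562,.0985)}
def samp(pad,x,y,z=.036):
    P=np.array(pad)+np.c_[x+0*u,y+0*u]/1000@R; q=proj("top",np.c_[P,0*u+z]).astype(np.float32)
    return cv2.remap(g,q[:,0:1],q[:,1:2],1).ravel()
def edge(f):
    v=np.mean([f(d) for d in (-4,-2,0,2,4)],0); dk=u[v<165]
    return max(dk[dk<0],default=None),min(dk[dk>0],default=None)
for n,p in pads.items():
    print(n,"across x-25,0,25",[edge(lambda d:samp(p,x+d,u)) for x in (-25,0,25)],"along",[edge(lambda d:samp(p,u,y+d)) for y in (-12,0,12)])
E
```

```text
UL across x-25,0,25 [(np.float64(-28.0), np.float64(26.0)), (np.float64(-28.0), np.float64(26.0)), (np.float64(-28.0), np.float64(26.0))] along [(np.float64(-42.0), np.float64(42.0)), (np.float64(-43.0), np.float64(42.0)), (np.float64(-42.0), np.float64(42.0))]
UR across x-25,0,25 [(np.float64(-27.0), np.float64(27.0)), (np.float64(-27.0), np.float64(27.0)), (np.float64(-27.0), np.float64(27.0))] along [(np.float64(-41.0), None), (np.float64(-41.0), None), (np.float64(-41.0), None)]
LL across x-25,0,25 [(np.float64(-24.0), None), (np.float64(-24.0), None), (np.float64(-24.0), None)] along [(np.float64(-43.0), np.float64(42.0)), (np.float64(-43.0), np.float64(42.0)), (np.float64(-42.0), np.float64(42.0))]
LR across x-25,0,25 [(np.float64(-28.0), np.float64(25.0)), (np.float64(-28.0), np.float64(26.0)), (np.float64(-28.0), np.float64(26.0))] along [(np.float64(-40.0), np.float64(45.0)), (np.float64(-40.0), np.float64(45.0)), (np.float64(-39.0), np.float64(45.0))]
```

```bash
python3 -c "
from rig import manip
print(manip.sign_off())"
```

```text
the job is handed in; nothing more can be done
None
```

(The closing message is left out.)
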